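# Shut the needle of the bench gas valve and cover its knob

### The arm

A 6-joint arm with a two-finger parallel gripper is mounted at the origin on a cart in front of the work surface, level with it; the furniture and walls round the work are solid. World frame = base frame: x ahead of the robot, y to its left, z up, the work surface at z = 0. Lengths are in mm, angles in degrees, forces in N, time in s.
With the tool pointing down it reaches from about 300 to 850 mm from the base axis. Payload 4.2 kg.
Tool frame: the origin (TCP) lies between the finger pads; the fingertips stand 14 mm ahead of it and the grasp point (between the pads) lies 5 mm behind it (env.finger_overhang is the distance from the TCP to the fingertips, in mm); z points along the fingers, y is the line along which they close (so a half turn about z gives the same grasp; the last joint's range is limited). The gripper opens to 91 mm and grips with 3 to 60 N. Pads are 32 mm wide; open, the fingers measure 118 mm over their backs; the gripper's body (76 mm by 178 mm) begins 60 mm behind the grasp point.
Start: joints at [-70.13, 18.312, 89.639, -0, 72.044, -1.146], TCP at [206.216, -536.765, 227.976] pointing down, gripper open.
Joint ranges: [-177.97, 177.97], [-48.28, 115.42], [12.27, 149.76], [-77.06, 257.06], [2.81, 150.46], [-146.56, 146.56]. Speed limits (degrees/s): [147.25, 147.25, 180, 180, 180, 180].

### API

Orientations are given as [roll, pitch, yaw] about the fixed x, y, z axes, in that order (R = Rz(yaw) Ry(pitch) Rx(roll)).
In Python, from workcell import status, cams, env, finder gives the robot as it stands.
- The arm moves only by the tool apply_moves, never from a script. Its argument "increments" is a list of rows, each a list of 7 numbers: the opening, from -1 (shut) to 1 (fully open), then the shift along the world's x, y, z in m, then the turn, a rotation vector about the world's x, y, z in degrees. In form: [[gripper, x, y, z, ax, ay, az], ...]. A call has 1 to 5 rows; each row shifts and turns the commanded pose from where the row before left it; what a row does not reach is not made up. A row lasts 1/12 s, in which the tool goes at most 41.7 mm and 7.16 degrees, less where a joint would pass 70% of its speed; a pose out of reach is approached as far as the arm can. A call with a gripper value outside its range is refused whole. The fingers move at their own pace and stop on an object; "newtons" is the grip in N (left out, the last holds). Time passes only in rows, so rows that do not move let the fingers close. It gives the time, the measured TCP pose, the force, the opening and the grip force at its end, in the units of the state.
- status.state(): the state, without advancing time (a new reading comes with each control period).
- cams.grab_frame(name): name is "scene" or "top" or "wrist"; returns a dict with "color" (420x560x3 uint8, red, green, blue), "intrinsics" (3x3 intrinsics, pixels), "R" (3x3) and "t" (3): a world point X has camera coordinates R X + t. Camera axes: x right, y down, z forward; pixel columns grow to the right and rows downward; lengths in mm; the calibration is good to about 2 mm. A picture is of the moment at which its call begins. There is no depth.
- env.job_done(): hands the job in; it is judged then, once.
Trained networks look in the newest picture that a camera, given by its name, has taken for a name from the list of things; names that differ only in an ending like _2 or _b are one class to them, and where a whole thing is asked for, a point or a joint stands for the part that bears it (a point fixed in the world has none). Each returns a list of dicts, best first, with "score" (0 to 1); they miss things now and then, are a little off and sometimes report something else, mostly with a low value. They report only what shows in the picture. A call takes as long as a camera call. They do not tell look-alikes from the thing itself.
- finder.boxes_of(query, camera): "rect" ([left, top, width, height] in pixels, round what is visible of it).
- finder.trace(query, camera): "pixels" (420x560 bool, what is visible of it) and "rect" ([left, top, width, height] in pixels, round what is visible of it).
The state is a dict: "time_s": time; "qpos": joint angles; "qvel": joint speeds; "effort": joint torques, N m; "ee_pos": TCP position; "ee_rot": TCP orientation; "force": force on the tool from outside, world axes, zero at the start; "torque": the same for the moment, N m; "gripper_width": finger opening in mm; "gripper_force": force on a finger pad.
Only numpy, scipy, OpenCV 4.12 (cv2) and the standard library are available. Lean on these libraries where they do the work, as an engineer would, in place of code of your own. Each camera call takes 0.05 s, during which the arm holds its last target. There are 200 camera calls.

### The job

Before a hose goes on the bench gas valve, shut its needle: turn the small inner knob clockwise (seen from above) until it is hand-tight on its seat, properly nipped but not forced, without shifting the wide preset ring right under it. Then set the round metal cover, mouth down, over the inner knob so that it sits flat on the ring and nobody opens the valve by mistake; leave the other things where they are.

Things in the scene. Friction and masses are not known exactly. Their poses are not given: they have to be found in the camera images.
- gas_valve: the gas valve, fixed to the bench: aluminium block 68 x 108 x 44 mm on a dark foot plate 96 x 150 x 8 mm, hose nipples at both ends (176 mm overall along its y). Origin: centre of the foot plate's underside, z up. Preset ring and inner knob sit one above the other on its z axis: ring 51 to 63 mm up, inner knob 66.5 to 81 mm up.
- needle_knob: the small knurled brass inner knob, 32 mm across, 14.5 mm high, standing on a 20 mm neck 3.5 mm above the preset ring. Turns about vertical: clockwise from above shuts. It turns against light friction (0.04 N m) for about 0.7 to 3 rad until it meets the seat. Origin: on the axis, level with the ring's top. Its x axis turns with it.
- knob_top (a point): centre of the inner knob's top face, 18 mm above the preset ring's top
- ring_top (a point): the point on the valve's axis level with the preset ring's top face, 63 mm above the bench; it does not turn
- needle_seat: the needle's seat, hidden in the valve block; where in the turn the knob meets it differs each time and is found only by feel: past it the moment climbs about 0.1 N m per 0.1 rad. Hand-tight: over 0.07 N m on the seat, held 0.2 s (aim for 0.15); over 0.25 it is forced. At a standstill the moment felt at the knob is up to 0.04 N m off the seat's, by friction. Released, it stays shut.
- ring_mark (a point): the long dark mark on the preset ring's top, 25.5 mm from the axis. The preset ring is the wide knurled aluminium ring under the inner knob, 60 mm across (54 mm flat top) and 12 mm high; it turns at the lightest rub (0.025 N m) and must not be shifted: the mark may stray less than 4 mm.
- knob_cap: the cover: a loose round aluminium cap, knurled, 45 mm across and 25.5 mm high, standing mouth down on the bench. Bore 36 mm, 20.5 mm deep, closed top. About 45 g. Origin: centre of its mouth (underside), z up. On the valve its rim rests on the preset ring's top with the inner knob inside.
- bench_block: flat square steel bench block, 64 x 64 x 16 mm; bystander, leave it where it is; origin: centre of its underside
- rouge_tin: round red polish tin, 62 mm across, 22 mm high; bystander, leave it where it is; origin: centre of its underside
- burner_nozzle: spare brass burner head standing beside the valve, 25 mm across, 56 mm high; bystander, leave it where it is; origin: centre of its underside
- needle_valve: loose brass needle valve fitting lying beside the valve, 32 x 66 x 24 mm; bystander, leave it where it is; origin: centre of its underside
Mind the look-alikes: they are no part of the job. Several things look just like the knob_cap: the one meant starts farthest from the robot's base.

How it is judged (in metres and radians):
On the way, in this order (a step that is already met when the one before it is completed fails the run):
1. the inner knob is turned hand-tight on its seat (over 0.07 N m) (contact force between needle_knob and needle_seat above 8 N), for 0.2 s.
2. the cover sits over the inner knob, flat on the preset ring (horizontal distance between knob_cap and ring_top below 0.004 m and z of knob_cap in the frame of ring_top below 0.003 m and angle between knob_cap's own z axis and vertical below 0.1 rad), for 0.2 s.
At the end, for the whole second after the job is handed in: The inner knob still bears on its seat; the cover stands upright at rest over it, rim within 3 mm of the preset ring's top and within 4 mm of the axis; the ring's mark is within 4 mm of where it was (all of step 2 and contact force between needle_knob and needle_seat above 1.5 N and linear speed of knob_cap below 0.01 m/s and distance of ring_mark from where it was at the start of the episode below 0.004 m); the robot touches nothing.
It fails at once if the needle is forced on its seat (over 0.25 N m) (contact force between needle_knob and needle_seat above 29 N).
It fails at once if the preset ring is shifted (its mark by over 4 mm) (distance of ring_mark from where it was at the start of the episode above 0.004 m).
It fails at once if a bystander is shifted by over 20 mm (distance of any of bench_block, rouge_tin, burner_nozzle, needle_valve from where it was at the start of the episode above 0.02 m).
It also fails if it takes over 72 s, if anything falls off the work surface, if the arm or the gripper's body presses on something with over 40 N, if the wrist force passes 120 N, or if a joint passes its speed limit or range.

## Working session

There is one attempt and no reset: what is moved stays moved. The work goes in short steps, Python scripts to look and compute and a tool call to move; the robot and the scene stay as the last step left them, time stands still between calls to the robot, and variables do not carry over. Pictures are saved under pics/ and viewed, at most 12 in all, crops included, and the job is handed in when it is done.

Besides the shell and the picture viewer there is one more tool, called after ">>>" by a JSON object that holds its "name" and its "arguments", one argument or row to a line. apply_moves: Moves the arm, as the interface text tells. Its arguments: {"type":"object","properties":{"increments":{"type":"array","items":{"type":"array","items":{"type":"number"}}},"newtons":{"type":"number"}},"required":["increments"]}

```bash
mkdir -p pics; ls
cat > h.py <<'E'
import numpy as np, cv2
from workcell import status, cams, env, finder
def ray(f,u,v,z):
    K=np.array(f["intrinsics"]);R=np.array(f["R"]);t=np.array(f["t"])
    d=R.T@np.linalg.inv(K)@[u,v,1]; c=-R.T@t
    return c+d*(z-c[2])/d[2]
def proj(f,X):
    p=np.array(f["intrinsics"])@(np.array(f["R"])@np.array(X,float)+np.array(f["t"])); return p[:2]/p[2]
E
python3 - <<'E'
from h import *
ims=[]
for n in("top","scene"):
    f=cams.grab_frame(n); cv2.imwrite(f"pics/{n}0.png",f["color"][:,:,::-1])
    print(n,-np.array(f["R"]).T@f["t"])
    for q,z in(("knob_cap",25.5),("needle_knob",81),("ring_mark",63),("gas_valve",52),("burner_nozzle",56),("needle_valve",12),("bench_block",16),("rouge_tin",22)):
        for b in finder.boxes_of(q,n)[:5]:
            l,t,w,h=b["rect"]; print(q,round(b["score"],2),np.round(b["rect"]),np.round(ray(f,l+w/2,t+h/2,z)))
E
```

```text
pics
top [ 335.39307465 -182.94840001  897.07792324]
knob_cap 0.86 [378. 180.  30.  26.] [ 536. -402.   26.]
knob_cap 0.73 [220. 262.  28.  25.] [ 400. -101.   26.]
knob_cap 0.68 [375. 226.  29.  20.] [ 455. -387.   26.]
knob_cap 0.64 [265. 258.  26.  31.] [ 399. -180.   26.]
knob_cap 0.2 [305. 170.  32.  34.] [ 556. -270.   26.]
needle_knob 0.71 [186. 190.  20.  15.] [533. -44.  81.]
ring_mark 0.76 [182. 182.  35.  33.] [536. -48.  63.]
gas_valve 0.67 [152. 176.  96.  59.] [527. -48.  52.]
burner_nozzle 0.62 [255. 178.  11.  15.] [ 556. -157.   56.]
needle_valve 0.78 [247. 209.  26.  29.] [ 494. -152.   12.]
bench_block 0.57 [316. 222.  42.  43.] [ 448. -291.   16.]
rouge_tin 0.62 [306. 169.  33.  37.] [ 556. -271.   22.]
scene [837.97033517 289.5037184  683.30434133]
knob_cap 0.95 [330. 207.  21.  30.] [ 411. -167.   26.]
knob_cap 0.93 [247. 158.  21.  27.] [ 469. -379.   26.]
knob_cap 0.76 [356. 234.  24.  27.] [409. -88.  26.]
knob_cap 0.74 [212. 176.  23.  19.] [ 549. -380.   26.]
needle_knob 0.56 [319. 271.  21.  23.] [542. -35.  81.]
ring_mark 0.91 [308. 274.  38.  34.] [547. -33.  63.]
gas_valve 0.9 [286. 260.  86.  93.] [557. -13.  52.]
burner_nozzle 0.68 [270. 248.  10.  28.] [ 582. -132.   56.]
needle_valve 0.52 [289. 241.  35.  16.] [ 498. -155.   12.]
bench_block 0.63 [268. 184.  34.  31.] [ 462. -282.   16.]
rouge_tin 0.84 [228. 214.  33.  26.] [ 571. -258.   22.]
rouge_tin 0.29 [271. 184.  34.  33.] [ 462. -272.   22.]
```

View pics/top0.png

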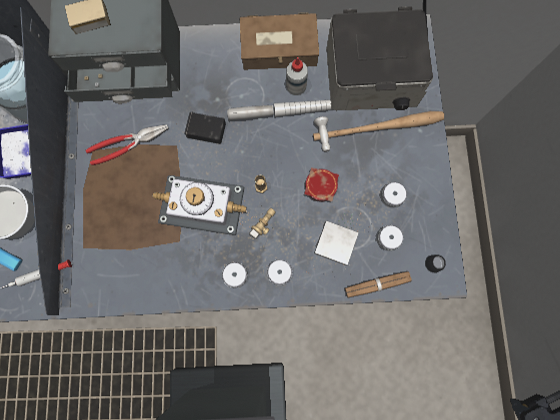

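View pics/scene0.png

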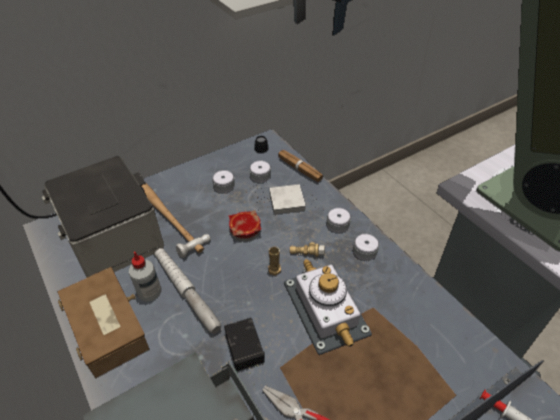

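The top view shows four look-alike caps at (395,194), (390,238), (234,274) and (280,271). The farthest from the base is (395,194), roughly (536,-400) mm. The valve knob is at (196,198), roughly (535,-46) mm. I'll move over the valve now.

>>> {"name": "apply_moves", "arguments": {
  "increments": [
    [0.0,0.022,0.033,0,0,0,0],
    [0.0,0.022,0.033,0,0,0,0],
    [0.0,0.022,0.033,0,0,0,0],
    [0.0,0.022,0.033,0,0,0,0],
    [0.0,0.022,0.033,0,0,0,0]
  ]
}}

```text
time_s: 1.32
ee_pos: [316.8, -370.2, 228.1]
ee_rot: [180.0, -0.0, 21.0]
force: [0.6, -1.0, 0.3]
gripper_width: 60.8
gripper_force: 0.0
```

>>> {"name": "apply_moves", "arguments": {
  "increments": [
    [0.0,0.022,0.033,0,0,0,0],
    [0.0,0.022,0.033,0,0,0,0],
    [0.0,0.022,0.033,0,0,0,0],
    [0.0,0.022,0.033,0,0,0,0],
    [0.0,0.022,0.033,0,0,0,0]
  ]
}}

```text
time_s: 1.73
ee_pos: [426.9, -205.0, 228.3]
ee_rot: [180.0, -0.0, 21.0]
force: [-0.2, -0.5, -0.4]
gripper_width: 45.5
gripper_force: 0.0
```

>>> {"name": "apply_moves", "arguments": {
  "increments": [
    [0.0,0.022,0.033,0,0,0,0],
    [0.0,0.022,0.033,0,0,0,0],
    [0.0,0.022,0.033,0,0,0,0],
    [0.0,0.022,0.033,0,0,0,0],
    [0.0,0.021,0.029,0,0,0,0]
  ]
}}

```text
time_s: 2.15
ee_pos: [536.1, -43.4, 228.2]
ee_rot: [180.0, -0.0, 21.1]
force: [0.3, -0.1, 0.5]
gripper_width: 45.1
gripper_force: 0.0
```

Run:
```python
from h import *
f=cams.grab_frame("wrist"); cv2.imwrite("pics/w1.png",f["color"][:,:,::-1])
s=status.state(); print({k:np.round(s[k],3) for k in s})
print(-np.array(f["R"]).T@f["t"],np.array(f["R"]))
for q,z in(("needle_knob",81),("ring_mark",63),("gas_valve",52),("burner_nozzle",56)):
    for b in finder.boxes_of(q,"wrist")[:3]:
        l,t,w,h=b["rect"]; print(q,round(b["score"],2),np.round(b["rect"]),np.round(ray(f,l+w/2,t+h/2,z),1))
```

```text
{'time_s': np.float64(2.2), 'qpos': array([-5.509, 15.159, 94.178,  0.308, 70.416, 63.16 ]), 'qvel': array([-4.477, -1.678,  3.242, -3.535,  0.773, -7.637]), 'effort': array([ -5.391, -43.029, -19.247,  -1.26 ,   1.215,   0.26 ]), 'ee_pos': array([540.033, -38.897, 227.993]), 'ee_rot': array([-179.852,   -0.352,   21.227]), 'force': array([4.47 , 3.484, 1.414]), 'torque': array([ 0.165, -0.246,  0.028]), 'gripper_force': np.float64(0.0), 'gripper_width': np.float64(45.682)}
[601.06793294 -19.26615132 386.08047639] [[ 3.59185091e-01 -9.33266331e-01  1.59488640e-04]
 [-9.05751134e-01 -3.48554150e-01  2.41091038e-01]
 [-2.24946558e-01 -8.67407636e-02 -9.70502491e-01]]
needle_knob 0.72 [260. 170.  35.  42.] [542.1 -40.8  81. ]
ring_mark 0.68 [240. 153.  70.  66.] [542.3 -38.6  63. ]
gas_valve 0.56 [195.  96. 165. 153.] [552.4 -36.5  52. ]
burner_nozzle 0.97 [378. 180.  38.  33.] [ 572.3 -146.5   56. ]
```

View pics/w1.png

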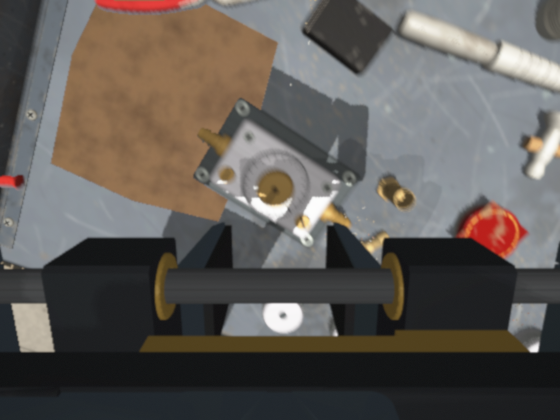

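The knob shows at (277,190) in the wrist view with nothing in its way. Shutting it raises joint 6, so I'll wind the wrist back counter-clockwise first.

>>> {"name": "apply_moves", "arguments": {
  "increments": [
    [0.0,0,0,-0.005,0,0,7],
    [0.0,0,0,-0.005,0,0,7],
    [0.0,0,0,-0.005,0,0,7],
    [0.0,0,0,-0.005,0,0,7],
    [0.0,0,0,-0.005,0,0,7]
  ]
}}

```text
time_s: 2.82
ee_pos: [534.2, -47.5, 203.0]
ee_rot: [180.0, 0.0, 56.2]
force: [-0.3, 0.3, 0.3]
gripper_width: 45.9
gripper_force: 0.0
```

>>> {"name": "apply_moves", "arguments": {
  "increments": [
    [0.0,0,0,-0.005,0,0,7],
    [0.0,0,0,-0.005,0,0,7],
    [0.0,0,0,-0.005,0,0,7],
    [0.0,0,0,-0.005,0,0,7],
    [0.0,0,0,0,0,0,0]
  ]
}}

```text
time_s: 3.23
ee_pos: [533.7, -47.4, 182.3]
ee_rot: [-179.9, 0.0, 84.0]
force: [0.0, 0.3, 0.3]
gripper_width: 45.8
gripper_force: 0.0
```

```bash
cat > look.py <<'E'
from h import *
def look(name,qs,cam="wrist"):
    f=cams.grab_frame(cam); cv2.imwrite(f"pics/{name}.png",f["color"][:,:,::-1])
    s=status.state(); print(np.round(s["time_s"],2),np.round(s["ee_pos"],1),np.round(s["ee_rot"],1),np.round(s["qpos"],0),"F",np.round(s["force"],1),"T",np.round(s["torque"],3),round(float(s["gripper_width"]),1))
    for q,z in qs:
        for b in finder.trace(q,cam)[:4]:
            if b["score"]<.3: continue
            p=b["pixels"].astype(np.uint8); c=max(cv2.findContours(p,0,1)[0],key=cv2.contourArea)
            (u,v),_,_=cv2.fitEllipse(cv2.convexHull(c)); l,t,w,h=b["rect"]
            print(q,round(b["score"],2),np.round(b["rect"]),"ell",np.round(ray(f,u,v,z),1),"box",np.round(ray(f,l+w/2,t+h/2,z),1))
    return f
E
python3 -c "
from look import *
look('w2',[('needle_knob',75),('ring_mark',60)])"
```

```text
3.28 [534.1 -47.2 182.8] [-179.9    0.    83.7] [-6. 17. 99. -0. 65. -0.] F [-0.  -0.7  0.1] T [-0.023 -0.107 -0.04 ] 45.5
needle_knob 0.88 [263. 174.  47.  49.] ell [541.  -40.4  75. ] box [541.7 -40.3  75. ]
ring_mark 0.93 [246. 154.  77.  74.] ell [541.  -39.6  60. ] box [540.5 -37.9  60. ]
ring_mark 0.44 [228.  83. 119. 187.] ell [542.9 -21.9  60. ] box [544.  -26.9  60. ]
```

>>> {"name": "apply_moves", "arguments": {
  "increments": [
    [0.0,0,0,0,0,0,7],
    [0.0,0,0,0,0,0,7],
    [0.0,0,0,0,0,0,7],
    [0.0,0,0,0,0,0,7],
    [0.0,0,0,0,0,0,7]
  ]
}}

```text
time_s: 3.8
ee_pos: [535.2, -46.2, 183.6]
ee_rot: [180.0, 0.0, 119.2]
force: [-0.2, -0.4, -0.9]
gripper_width: 45.7
gripper_force: 0.0
```

>>> {"name": "apply_moves", "arguments": {
  "increments": [
    [0.0,0,0,0,0,0,7],
    [0.0,0,0,0,0,0,7],
    [0.0,0,0,0,0,0,7],
    [0.0,0,0,0,0,0,7],
    [0.0,0,0,0,0,0,7]
  ]
}}

```text
time_s: 4.22
ee_pos: [535.3, -46.2, 183.6]
ee_rot: [180.0, 0.1, 154.2]
force: [-0.1, 0.2, -0.3]
gripper_width: 45.7
gripper_force: 0.0
```

>>> {"name": "apply_moves", "arguments": {
  "increments": [
    [0.0,0,0,0,0,0,7],
    [0.0,0,0,0,0,0,7],
    [0.0,0,0,0,0,0,0]
  ]
}}

```text
time_s: 4.47
ee_pos: [535.3, -46.2, 183.5]
ee_rot: [180.0, 0.1, 168.0]
force: [-0.3, -0.0, -0.0]
gripper_width: 45.3
gripper_force: 0.0
```

```bash
python3 -c "
from look import *
f=look('w3',[('needle_knob',75),('ring_mark',60)])
cv2.imwrite('pics/w3c.png',cv2.resize(f['color'][60:260,180:380,::-1],None,fx=3,fy=3))"
```

```text
4.52 [535.3 -46.1 183.4] [180.    0.  167.8] [ -6.  17.  99.   0.  65. -84.] F [ 0.4 -0.5  0.7] T [ 0.13  -0.119  0.021] 45.4
needle_knob 0.76 [265. 190.  45.  45.] ell [541.5 -40.6  75. ] box [542.1 -40.9  75. ]
ring_mark 0.78 [248. 167.  77.  75.] ell [540.3 -40.3  60. ] box [539.5 -40.9  60. ]
```

View pics/w3c.png

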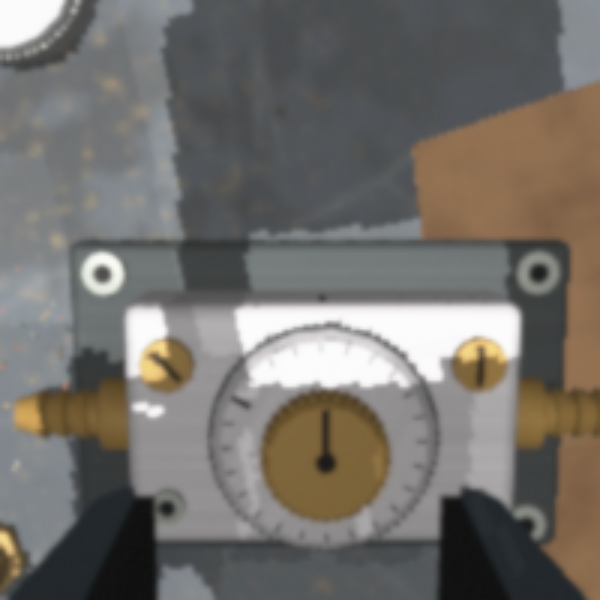

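The knob's top face is centred at crop (325,455), so image px (288.3,211.7). The ring is centred near crop (325,437). The knob's black pointer points up in the image, and the ring's long mark is at crop (242,404).

```bash
python3 -c "
from look import *
f=cams.grab_frame('wrist')
print(ray(f,180+325/3,60+457/3,81),ray(f,180+325/3,60+437/3,60), ray(f,180+242/3,60+404/3,63))
g=look('t1',[('needle_knob',75),('ring_mark',60)],'top')
"
```

```text
[540.24786934 -39.73174174  81.        ] [540.59308123 -39.2551934   60.        ] [526.79610077 -58.18402845  63.        ]
4.72 [535.2 -45.9 183.1] [180.    0.  167.9] [ -6.  17.  99.   0.  65. -84.] F [ 0.8  0.7 -0.2] T [ 0.084 -0.106  0.042] 45.4
ring_mark 0.7 [180. 195.  35.  19.] ell [532.1 -40.1  60. ] box [526.  -42.8  60. ]
```

>>> {"name": "apply_moves", "arguments": {
  "increments": [
    [0.0,0.003,0.003,-0.03,0,0,0],
    [0.0,0.0025,0.0028,-0.03,0,0,0],
    [0.0,0,0,-0.025,0,0,0],
    [0.0,0,0,-0.015,0,0,0],
    [0.0,0,0,0,0,0,0]
  ]
}}

```text
time_s: 5.23
ee_pos: [538.2, -39.6, 79.7]
ee_rot: [-180.0, -0.4, 168.0]
force: [0.0, 0.2, 0.3]
gripper_width: 45.9
gripper_force: 0.0
```

>>> {"name": "apply_moves", "arguments": {
  "increments": [
    [-0.6,0,0,0,0,0,0],
    [-0.6,0,0,0,0,0,0],
    [-0.6,0,0,0,0,0,0]
  ],
  "newtons": 6
}}

```text
time_s: 5.48
ee_pos: [541.7, -40.5, 84.4]
ee_rot: [-180.0, 0.2, 168.0]
force: [-0.1, -0.9, -0.4]
gripper_width: 32.0
gripper_force: 6.0
```

```bash
python3 -c "
from look import *
f=look('w4',[('needle_knob',75),('ring_mark',60)])
cv2.imwrite('pics/w4c.png',cv2.resize(f['color'][100:380,120:440,::-1],None,fx=2,fy=2))"
```

```text
5.53 [541.7 -40.5  84.3] [-180.     0.2  168. ] [ -5.  23. 105.  -0.  51. -83.] F [-0.3 -1.6  0.1] T [-0.226 -0.174 -0.015] 31.8
needle_knob 0.86 [247. 217.  66.  54.] ell [539.5 -40.2  75. ] box [536.2 -38.6  75. ]
needle_knob 0.68 [ 64. 140.  54.  96.] ell [ 491.  -120.6   75. ] box [ 491.8 -118.1   75. ]
ring_mark 0.84 [222. 184. 115.  58.] ell [527.6 -37.3  60. ] box [524.8 -36.7  60. ]
```

View pics/w4c.png

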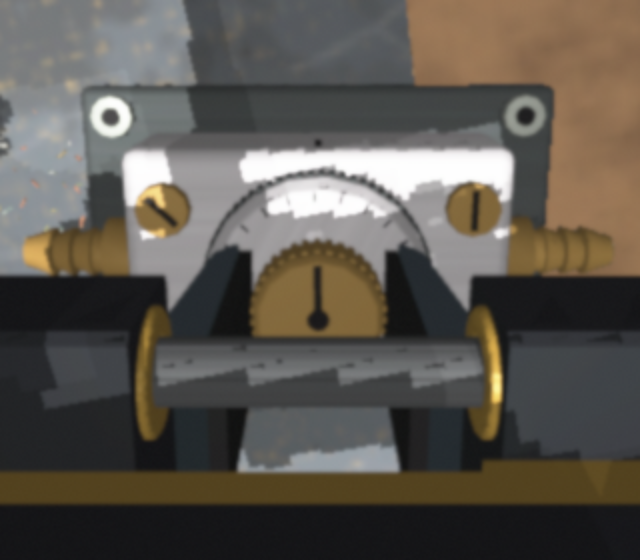

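The fingers hold the knob centred (32.0 mm, 6 N) and clear of the ring. I'll turn clockwise with this light grip, which slips well below the forcing moment.

>>> {"name": "apply_moves", "arguments": {
  "increments": [
    [-0.6,0,0,0,0,0,-5],
    [-0.6,0,0,0,0,0,-6],
    [-0.6,0,0,0,0,0,-6],
    [-0.6,0,0,0,0,0,-6],
    [-0.6,0,0,0,0,0,-5]
  ]
}}

```text
time_s: 6.05
ee_pos: [541.2, -41.4, 84.3]
ee_rot: [-179.9, 0.2, 139.8]
force: [-0.7, -6.0, 3.9]
gripper_width: 31.7
gripper_force: 6.0
```

```bash
cat > st.py <<'E'
from h import *
s=status.state(); print(np.round(s["time_s"],2),np.round(s["ee_pos"],1),np.round(s["ee_rot"],1),"F",np.round(s["force"],1),"T",np.round(s["torque"],3),"e6",np.round(s["effort"][5],3),round(float(s["gripper_width"]),1),s["gripper_force"])
E
python3 st.py
```

```text
6.05 [541.2 -41.4  84.3] [-179.9    0.2  139.8] F [-0.7 -6.   3.9] T [-1.103  0.004  0.074] e6 -0.676 31.7 5.998813547194004
```

>>> {"name": "apply_moves", "arguments": {
  "increments": [
    [-0.6,0,0,0,0,0,-5],
    [-0.6,0,0,0,0,0,-5],
    [-0.6,0,0,0,0,0,-5],
    [-0.6,0,0,0,0,0,-5]
  ]
}}

```text
time_s: 6.38
ee_pos: [540.6, -41.9, 84.2]
ee_rot: [-179.9, 0.2, 119.9]
force: [-2.4, -7.2, 4.7]
gripper_width: 31.8
gripper_force: 6.0
```

```bash
python3 st.py
```

```text
6.38 [540.6 -41.9  84.2] [-179.9    0.2  119.9] F [-2.4 -7.2  4.7] T [-1.387  0.332  0.058] e6 -0.787 31.8 5.998319573700428
```

>>> {"name": "apply_moves", "arguments": {
  "increments": [
    [-0.6,-0.0005,-0.0015,0,0,0,-4],
    [-0.6,0,0,0,0,0,-4],
    [-0.6,0,0,0,0,0,-4],
    [-0.6,0,0,0,0,0,-4]
  ]
}}

```text
time_s: 6.72
ee_pos: [540.0, -42.3, 84.2]
ee_rot: [-180.0, 0.1, 103.9]
force: [-2.8, -4.7, 5.5]
gripper_width: 31.8
gripper_force: 6.0
```

```bash
python3 -c "
from look import *
f=look('w5',[])
cv2.imwrite('pics/w5c.png',cv2.resize(f['color'][100:380,120:440,::-1],None,fx=2,fy=2))"
```

```text
6.77 [540.  -42.3  84.2] [1.800e+02 1.000e-01 1.037e+02] [ -6.  23. 106.  -0.  51. -19.] F [-3.8 -4.3  5.4] T [-0.733  0.379 -0.002] 31.9
```

View pics/w5c.png

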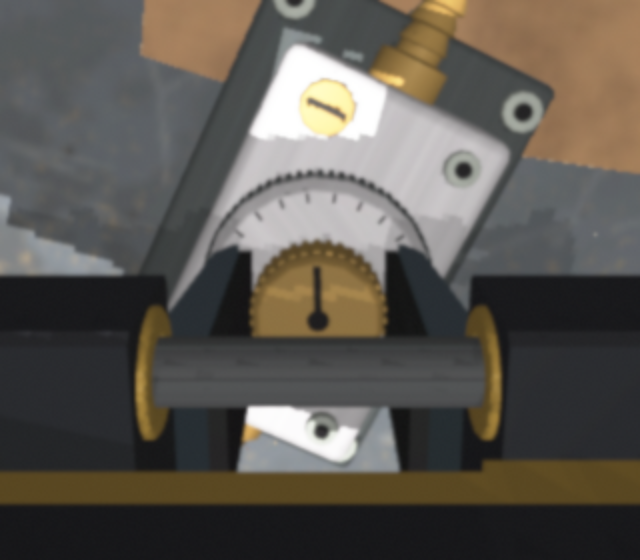

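The knob has followed the gripper the whole way: the pointer is still at crop (318,290). It sits about 2.3 mm off along the pads, giving an axis of about (539.4,-40.0), so I'll let the path follow that arc.

>>> {"name": "apply_moves", "arguments": {
  "increments": [
    [-0.6,-0.0003,-0.0004,0,0,0,-4],
    [-0.6,-0.0003,-0.0004,0,0,0,-4],
    [-0.6,-0.0002,0,0,0,0,-4],
    [-0.6,-0.0002,0,0,0,0,-4]
  ]
}}

```text
time_s: 7.1
ee_pos: [539.3, -42.4, 84.1]
ee_rot: [179.9, 0.0, 87.9]
force: [-2.0, -1.7, 3.3]
gripper_width: 31.6
gripper_force: 6.0
```

```bash
python3 st.py
```

```text
7.1 [539.3 -42.4  84.1] [179.9   0.   87.9] F [-2.  -1.7  3.3] T [-0.266  0.177  0.127] e6 -0.54 31.6 6.0053229331970215
```

>>> {"name": "apply_moves", "arguments": {
  "increments": [
    [-0.6,-0.0002,0,0,0,0,-4],
    [-0.6,-0.0002,0,0,0,0,-4],
    [-0.6,-0.0002,0,0,0,0,-4],
    [-0.6,-0.0002,0,0,0,0,-4]
  ]
}}

```text
time_s: 7.43
ee_pos: [538.7, -41.9, 83.6]
ee_rot: [179.9, -0.0, 71.9]
force: [-0.5, -0.2, 0.4]
gripper_width: 31.9
gripper_force: 6.0
```

```bash
python3 st.py
```

```text
7.43 [538.7 -41.9  83.6] [179.9  -0.   71.9] F [-0.5 -0.2  0.4] T [-0.034  0.011  0.16 ] e6 -0.535 31.9 5.999671742320061
```

```bash
python3 -c "
from look import *
f=look('w6',[])
cv2.imwrite('pics/w6c.png',cv2.resize(f['color'][100:380,120:440,::-1],None,fx=2,fy=2))"; python3 st.py
```

```text
7.48 [538.7 -42.   83.6] [179.9  -0.   71.8] [ -6.  23. 106.   0.  51.  12.] F [-0.8 -0.6  1.4] T [-0.063 -0.01   0.056] 31.7
7.48 [538.7 -42.   83.6] [179.9  -0.   71.8] F [-0.8 -0.6  1.4] T [-0.063 -0.01   0.056] e6 0.315 31.7 6.0052138566970825
```

View pics/w6c.png

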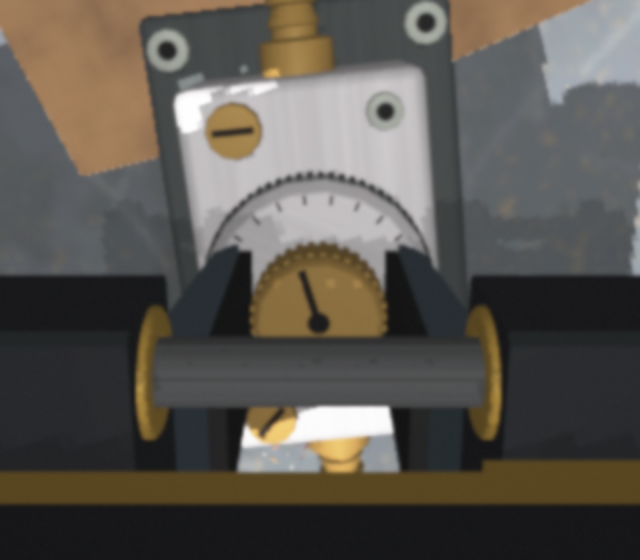

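The pointer now leans about 18° from the gripper, towards crop (303,273). So the knob has met its seat and the light grip slipped. I'll nip it up with a slightly firmer grip that still limits the moment.

>>> {"name": "apply_moves", "arguments": {
  "increments": [
    [-0.6,0,0,0,0,0,0],
    [-0.6,0,0,0,0,0,-2],
    [-0.6,0,0,0,0,0,-2],
    [-0.6,0,0,0,0,0,-2]
  ],
  "newtons": 8
}}

```text
time_s: 7.82
ee_pos: [538.4, -42.1, 83.5]
ee_rot: [180.0, -0.0, 66.1]
force: [-0.8, 0.0, 2.0]
gripper_width: 31.7
gripper_force: 8.0
```

```bash
python3 st.py
```

```text
7.82 [538.4 -42.1  83.5] [180.   -0.   66.1] F [-0.8  0.   2. ] T [0.048 0.089 0.225] e6 -0.147 31.7 8.007821291685104
```

>>> {"name": "apply_moves", "arguments": {
  "increments": [
    [-0.6,0,0,0,0,0,-2],
    [-0.6,0,0,0,0,0,-1]
  ]
}}

```text
time_s: 7.98
ee_pos: [538.2, -42.2, 83.4]
ee_rot: [-180.0, 0.0, 63.1]
force: [-1.2, -0.8, 3.7]
gripper_width: 31.7
gripper_force: 8.0
```

```bash
python3 st.py
```

```text
7.98 [538.2 -42.2  83.4] [-180.     0.    63.1] F [-1.2 -0.8  3.7] T [-0.07   0.229  0.232] e6 0.156 31.7 8.011429980397224
```

>>> {"name": "apply_moves", "arguments": {
  "increments": [
    [-0.6,0,0,0,0,0,-1],
    [-0.6,0,0,0,0,0,0]
  ]
}}

```text
time_s: 8.15
ee_pos: [538.2, -42.2, 83.3]
ee_rot: [-180.0, 0.0, 62.1]
force: [-2.6, -0.2, 5.1]
gripper_width: 31.7
gripper_force: 8.0
```

```bash
python3 st.py
```

```text
8.15 [538.2 -42.2  83.3] [-180.     0.    62.1] F [-2.6 -0.2  5.1] T [0.002 0.409 0.123] e6 0.272 31.7 8.017345368862152
```

The felt moment was about 0.2 N m at the end, so roughly 0.15–0.19 on the seat: hand-tight. I'll hold, release, lift and go to the far cap.

>>> {"name": "apply_moves", "arguments": {
  "increments": [
    [-0.6,0,0,0,0,0,0],
    [-0.6,0,0,0,0,0,0],
    [0.1,0,0,0,0,0,0],
    [0.1,0,0,0,0,0,0],
    [0.1,0,0,0,0,0,0]
  ]
}}

```text
time_s: 8.57
ee_pos: [538.6, -42.2, 82.7]
ee_rot: [180.0, -0.0, 62.0]
force: [-0.1, 0.5, 0.2]
gripper_width: 48.3
gripper_force: 0.0
```

>>> {"name": "apply_moves", "arguments": {
  "increments": [
    [0.1,0,0,0.02,0,0,0],
    [0.1,0,0,0.03,0,0,0],
    [0.1,0,0,0.03,0,0,0],
    [0.1,0,-0.02,0.02,0,0,0],
    [0.3,0,-0.04,0,0,0,0]
  ]
}}

```text
time_s: 8.98
ee_pos: [541.5, -100.5, 187.7]
ee_rot: [179.5, -0.3, 62.3]
force: [1.0, -0.4, 0.5]
gripper_width: 54.1
gripper_force: 0.0
```

>>> {"name": "apply_moves", "arguments": {
  "increments": [
    [0.3,0,-0.04,0,0,0,0],
    [0.3,0,-0.04,0,0,0,0],
    [0.3,0,-0.04,0,0,0,0],
    [0.3,0,-0.04,0,0,0,0],
    [0.3,0,-0.04,0,0,0,0]
  ]
}}

```text
time_s: 9.4
ee_pos: [538.3, -304.2, 182.7]
ee_rot: [180.0, -0.0, 62.0]
force: [0.8, -0.1, 0.3]
gripper_width: 59.5
gripper_force: 0.0
```

>>> {"name": "apply_moves", "arguments": {
  "increments": [
    [0.3,0,-0.04,0,0,0,0],
    [0.3,0,-0.04,0,0,0,0],
    [0.3,0,-0.02,0,0,0,0],
    [0.3,0,0,0,0,0,0],
    [0.3,0,0,0,0,0,0]
  ]
}}

```text
time_s: 9.82
ee_pos: [538.1, -403.1, 182.0]
ee_rot: [-179.9, -0.0, 61.9]
force: [0.5, 0.6, 0.0]
gripper_width: 59.6
gripper_force: 0.0
```

```bash
python3 -c "
from look import *
f=look('w7',[('knob_cap',18)])
f=look('t7',[('needle_knob',75),('ring_mark',60),('knob_cap',18)],'top')
"
```

```text
9.87 [ 538.2 -401.9  182.2] [-1.799e+02 -1.000e-01  6.200e+01] [-38.  29.  80.   0.  72. -10.] F [-0.7 -0.1 -0.1] T [ 0.009 -0.037 -0.023] 59.7
knob_cap 0.97 [168. 195.  53.  48.] ell [ 458.9 -388.8   18. ] box [ 461.3 -388.3   18. ]
knob_cap 0.87 [249. 168.  55.  55.] ell [ 539.3 -404.9   18. ] box [ 537.  -404.2   18. ]
knob_cap 0.81 [ 0.  3. 41. 62.] ell [ 407.7 -184.7   18. ] box [ 418.  -190.3   18. ]
9.97 [ 538.5 -400.9  182.9] [-180.    -0.    62.1] [-38.  29.  80.   0.  72. -10.] F [ 0.2  0.5 -0. ] T [-0.062 -0.094  0.017] 59.1
needle_knob 0.63 [186. 187.  17.  19.] ell [538.5 -40.4  75. ] box [536.4 -41.2  75. ]
ring_mark 0.84 [177. 181.  38.  34.] ell [538.  -41.7  60. ] box [537.1 -41.7  60. ]
knob_cap 0.91 [223. 261.  24.  29.] ell [ 401.9 -102.    18. ] box [ 399.7 -102.9   18. ]
knob_cap 0.79 [266. 259.  26.  27.] ell [ 403.1 -183.    18. ] box [ 401.8 -183.7   18. ]
```

View pics/w7.png

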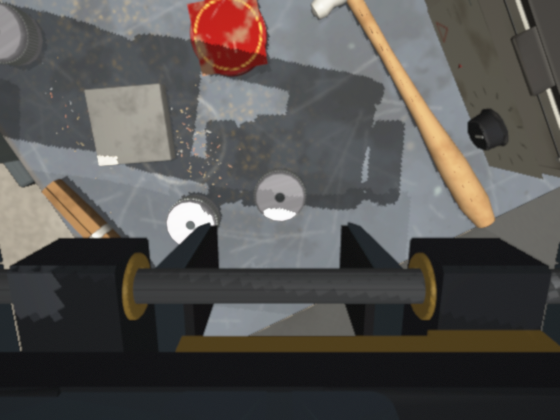

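The target cap is at px (280,197), with the neighbouring cap at (190,220) and clear finger room on both sides.

```bash
python3 -c "
from look import *
f=cams.grab_frame('wrist'); print(ray(f,280,197,25.5)); s=status.state(); print(s['ee_pos'])
"
```

```text
[ 540.41431728 -403.92466573   25.5       ]
[ 538.74212655 -401.14632618  183.34307688]
```

>>> {"name": "apply_moves", "arguments": {
  "increments": [
    [0.3,0.0012,-0.0028,-0.04,0,0,0],
    [0.3,0,0,-0.04,0,0,0],
    [0.3,0,0,-0.04,0,0,0],
    [0.3,0,0,-0.026,0,0,0],
    [0.3,0,0,-0.013,0,0,0]
  ]
}}

```text
time_s: 10.58
ee_pos: [537.6, -402.7, 19.7]
ee_rot: [-179.6, -0.1, 62.1]
force: [0.0, 0.1, -0.3]
gripper_width: 59.6
gripper_force: 0.0
```

>>> {"name": "apply_moves", "arguments": {
  "increments": [
    [0.3,0,0,0,0,0,0],
    [-0.2,0,0,0,0,0,0],
    [-0.2,0,0,0,0,0,0],
    [-0.2,0,0,0,0,0,0],
    [-0.2,0,0,0,0,0,0]
  ],
  "newtons": 15
}}

```text
time_s: 11.0
ee_pos: [540.5, -405.6, 25.8]
ee_rot: [179.8, 0.0, 62.0]
force: [0.3, 0.2, -0.3]
gripper_width: 46.0
gripper_force: 15.0
```

```bash
python3 -c "
from look import *
f=look('w8',[])
cv2.imwrite('pics/w8c.png',cv2.resize(f['color'][100:380,120:440,::-1],None,fx=2,fy=2))"
```

```text
11.05 [ 540.5 -405.6   25.6] [179.8   0.   62. ] [-38.  37.  90.   0.  53. -10.] F [ 0.7 -0.   1. ] T [-0.042 -0.209 -0.041] 45.6
```

View pics/w8c.png

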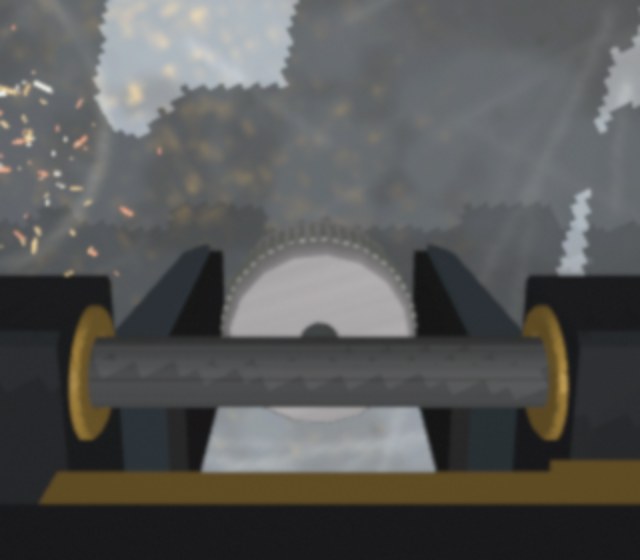

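```bash
python3 -c "
from look import *
f=cams.grab_frame('wrist'); s=status.state(); p=np.array(s['ee_pos']); print(p)
a=np.deg2rad(62); tx=np.array([np.cos(a),np.sin(a)]); ty=np.array([np.sin(a),-np.cos(a)])
for n,u,v,dz in(('knob',318,320,-3.3),('cap',319,339,25.5-p[2])):
    q=ray(f,120+u/2,100+v/2,p[2]+dz)[:2]-p[:2]; print(n,q@tx,q@ty)
"
```

```text
[ 540.47679793 -405.63356486   25.4914117 ]
knob 2.4847920310728364 1.790913162938435
cap -0.831850550481549 2.0066600553991902
```

The cap sits about -1 mm off along the pads, so the TCP target over the valve is about (539.9,-39.1).

>>> {"name": "apply_moves", "arguments": {
  "increments": [
    [-0.2,0,0,0.02,0,0,0],
    [-0.2,0,0,0.04,0,0,0],
    [-0.2,0,0.01,0.04,0,0,0],
    [-0.2,0,0.03,0.02,0,0,0],
    [-0.2,0,0.035,0,0,0,0]
  ]
}}

```text
time_s: 11.52
ee_pos: [542.5, -332.8, 150.6]
ee_rot: [179.2, 0.1, 61.9]
force: [1.5, 1.2, 0.3]
gripper_width: 45.7
gripper_force: 15.0
```

>>> {"name": "apply_moves", "arguments": {
  "increments": [
    [-0.2,0,0.035,0,0,0,0],
    [-0.2,0,0.035,0,0,0,0],
    [-0.2,0,0.035,0,0,0,0],
    [-0.2,0,0.035,0,0,0,0],
    [-0.2,0,0.035,0,0,0,0]
  ]
}}

```text
time_s: 11.93
ee_pos: [539.3, -153.5, 144.6]
ee_rot: [179.9, -0.0, 62.0]
force: [0.8, 0.4, -0.5]
gripper_width: 45.9
gripper_force: 15.0
```

>>> {"name": "apply_moves", "arguments": {
  "increments": [
    [-0.2,0,0.035,0,0,0,0],
    [-0.2,0,0.035,0,0,0,0],
    [-0.2,-0.0006,0.03,0,0,0,0],
    [-0.2,0,0.0165,0,0,0,0],
    [-0.2,0,0,0,0,0,0]
  ]
}}

```text
time_s: 12.35
ee_pos: [538.7, -35.5, 144.5]
ee_rot: [180.0, -0.1, 62.2]
force: [0.2, 0.0, -0.9]
gripper_width: 45.5
gripper_force: 15.0
```

>>> {"name": "apply_moves", "arguments": {
  "increments": [
    [-0.2,0,0,-0.015,0,0,0],
    [-0.2,0,0,-0.01,0,0,0],
    [-0.2,0,0,-0.005,0,0,0],
    [-0.2,0,0,0,0,0,0],
    [-0.2,0,0,0,0,0,0]
  ]
}}

```text
time_s: 12.77
ee_pos: [538.9, -39.3, 113.7]
ee_rot: [-180.0, 0.0, 62.0]
force: [-0.0, -0.5, -1.0]
gripper_width: 45.5
gripper_force: 15.0
```

```bash
python3 -c "
from look import *
f=look('w9',[('knob_cap',120)])
cv2.imwrite('pics/w9c.png',cv2.resize(f['color'][100:380,120:440,::-1],None,fx=2,fy=2))"
```

```text
12.82 [539.3 -39.2 114.2] [180.  -0.  62.] [ -5.  21. 104.  -0.  55.  23.] F [ 0.2 -0.6 -0.5] T [-0.039 -0.082  0.008] 45.7
knob_cap 0.98 [232. 212.  94.  96.] ell [543.6 -34.1 120. ] box [543.4 -34.3 120. ]
knob_cap 0.65 [229. 180.  99.  61.] ell [551.  -20.7 120. ] box [553.7 -14.5 120. ]
```

View pics/w9c.png

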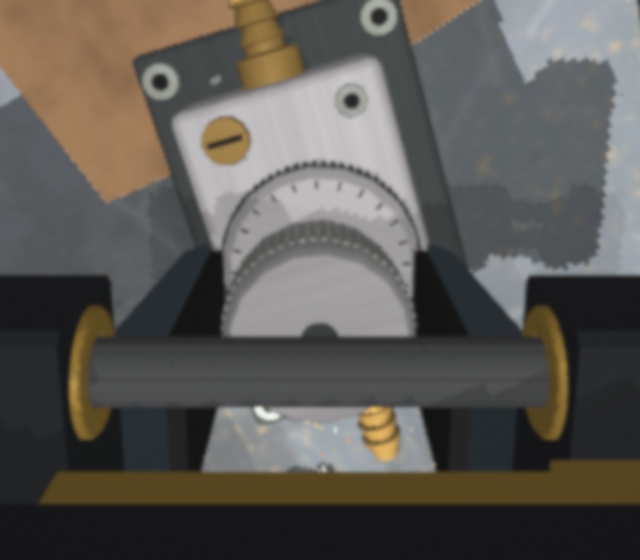

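The cap is still held flat and centred over the ring (cap centre near crop (319,338)). Lowering gently.

>>> {"name": "apply_moves", "arguments": {
  "increments": [
    [-0.2,0.0004,0,-0.004,0,0,0],
    [-0.2,0,0,-0.004,0,0,0],
    [-0.2,0,0,-0.003,0,0,0],
    [-0.2,0,0,-0.003,0,0,0],
    [-0.2,0,0,0,0,0,0]
  ]
}}

```text
time_s: 13.28
ee_pos: [538.9, -38.5, 99.2]
ee_rot: [-179.9, 0.0, 62.0]
force: [-0.1, 0.8, -1.4]
gripper_width: 45.7
gripper_force: 15.0
```

>>> {"name": "apply_moves", "arguments": {
  "increments": [
    [-0.2,0,0,-0.003,0,0,0],
    [-0.2,0,0,-0.003,0,0,0],
    [-0.2,0,0,-0.002,0,0,0],
    [-0.2,0,0,-0.002,0,0,0],
    [-0.2,0,0,0,0,0,0]
  ]
}}

```text
time_s: 13.7
ee_pos: [539.1, -38.5, 89.5]
ee_rot: [-180.0, 0.0, 62.0]
force: [-0.0, -0.0, -0.5]
gripper_width: 45.5
gripper_force: 15.0
```

```bash
python3 st.py
```

```text
13.7 [539.1 -38.5  89.5] [-180.    0.   62.] F [-0.  -0.  -0.5] T [-0.024 -0.045  0.   ] e6 0.001 45.5 14.990928936749697
```

>>> {"name": "apply_moves", "arguments": {
  "increments": [
    [-0.2,0.0004,-0.0004,-0.0005,0,0,0],
    [-0.2,0,0,-0.0004,0,0,0],
    [-0.2,0,0,0,0,0,0]
  ]
}}

```text
time_s: 13.95
ee_pos: [539.9, -39.0, 89.1]
ee_rot: [180.0, -0.0, 62.0]
force: [0.4, 0.3, -1.8]
gripper_width: 45.7
gripper_force: 15.0
```

```bash
python3 st.py
```

```text
13.95 [539.9 -39.   89.1] [180.  -0.  62.] F [ 0.4  0.3 -1.8] T [-0.003 -0.053 -0.016] e6 -0.0 45.7 14.99102401547134
```

>>> {"name": "apply_moves", "arguments": {
  "increments": [
    [0.3,0,0,0,0,0,0],
    [0.3,0,0,0,0,0,0],
    [0.3,0,0,0,0,0,0],
    [0.3,0,0,0.005,0,0,0],
    [0.3,0,0,0.02,0,0,0]
  ]
}}

```text
time_s: 14.37
ee_pos: [537.7, -38.8, 112.1]
ee_rot: [-179.7, 0.1, 62.0]
force: [0.4, -0.1, -0.7]
gripper_width: 59.7
gripper_force: 0.0
```

>>> {"name": "apply_moves", "arguments": {
  "increments": [
    [0.3,0,0,0.03,0,0,0],
    [0.3,0,0,0.04,0,0,0],
    [0.3,0,0,0,0,0,0],
    [0.3,0,0,0,0,0,0]
  ]
}}

```text
time_s: 14.7
ee_pos: [541.4, -39.1, 187.0]
ee_rot: [179.7, -0.1, 62.0]
force: [-0.9, -0.0, -0.2]
gripper_width: 59.3
gripper_force: 0.0
```

```bash
python3 -c "
from look import *
f=look('w10',[('knob_cap',80),('ring_mark',60)])
cv2.imwrite('pics/w10c.png',cv2.resize(f['color'][60:260,180:380,::-1],None,fx=3,fy=3))"
```

```text
14.75 [540. -39. 185.] [179.9  -0.   62. ] [-5. 17. 98. -0. 65. 23.] F [ 0.   0.2 -1. ] T [-0.037 -0.029 -0.014] 59.4
knob_cap 0.72 [245. 181.  59.  64.] ell [540.4 -39.9  80. ] box [539.6 -40.8  80. ]
ring_mark 0.73 [236. 164.  77.  60.] ell [541.4 -39.   60. ] box [544.  -31.9  60. ]
```

View pics/w10c.png

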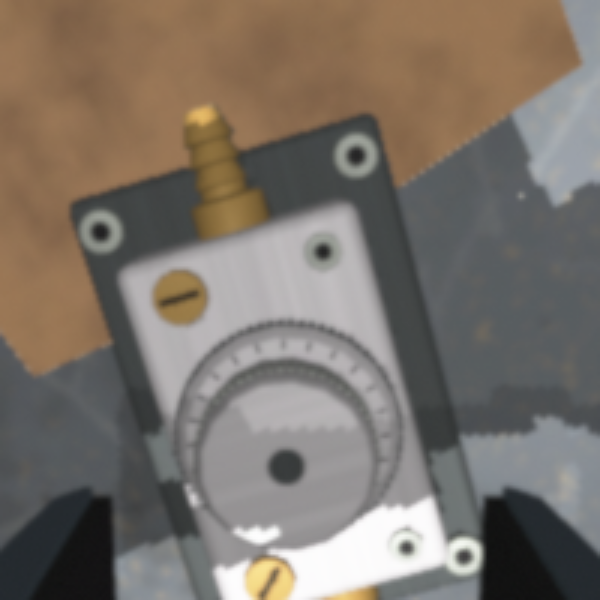

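The cap sits flat and centred on the ring, with its hole at crop (286,467) and the ring's rim even all round. The gripper is clear, so I'm handing in.

```bash
python3 -c "
from h import *
print(env.job_done())"
```

```text
the job is handed in; nothing more can be done
None
```

The needle is shut hand-tight (about 0.15–0.19 N m on the seat by feel), the far cap sits flat over the inner knob on the ring, the ring showed no sign of shifting, and I've handed the job in; no verdict came back.

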